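# Sweep the jaggery off the slab into the tray

### The job

Sweep the three brown jaggery pieces across the granite slab and over its front edge so that they drop into the pulled-out wooden tray below; use the fingers like the side of a hand, do not pick the pieces up, and let none fall beside the tray. Then push the tray fully home under the platform, with the three pieces in it. Leave everything else standing where it is.

Things in the scene. Friction and masses are not known exactly. Their poses are not given: they have to be found in the camera images.
- platform: Fixed terrazzo platform carrying the fixed granite slab. Origin: on the table, straight below the middle of the slab's front edge. x points to the platform's back (away from the robot, give or take a small yaw), y left along the slab's front edge, z up. The platform is 98 mm high, from x = 8 to 345 mm and y = -450 to 450 mm; a rack of jars 84 mm tall stands fixed along its back; its underside over the tray is 74 mm above the table.
- slab_edge (a point): Middle of the granite slab's front edge, on its flat rimless top, 118 mm above the table; axes as the platform's. The slab reaches 290 mm back from it (x) and 235 mm to either side (y).
- tray (a joint): How far the wooden tray is pulled out from under the platform towards the robot (along the platform's -x), in m: 0 = fully home, against a stop; it starts 0.100 to 0.125 out and can reach 0.16. It slides with about 2.5 N of friction and stays where it is left.
- tray_front (a point): Point on the outer (robot-side) flat face of the tray's upright front board, at mid width, 35 mm above the table; with the tray home it lies 6 mm in front of the slab's edge. The board is 460 mm wide, 12 mm thick, from 6 to 68 mm above the table, but only 54 mm high over the middle 100 mm (finger cut-out).
- tray_in (a point): Middle of the tray's inner floor, 18 mm above the table; axes as the platform's. Inside 228 mm long (x) and 392 mm wide (y); side and back walls rise 37 mm above the floor. Pulled out, the part between the front board and the slab's front edge (some 95 to 120 mm) is open from above.
- jaggery1_c (a point): One of three alike brown moulded jaggery pieces (blunt cones like an upturned little cup): 40 mm across at the wide underside, 29 mm at the top, 22 mm tall, about 32 g (mass varies). It starts wide side down on the granite slab, its axis 36 to 64 mm behind the slab's front edge, and slides when pushed. This point is the middle of the piece, 11 mm above its underside.
- jaggery2_c (a point): Another such jaggery piece; the same size and the same point.
- jaggery3_c (a point): Another such jaggery piece; the same size and the same point.
- katori: Bystander on the slab in the row with the jaggery: small round steel bowl, 58 mm across the rim, 30 mm tall. Origin under its middle. The five things of the row stand side by side, about 75 mm apart along the slab's edge, in any order.
- tin: Bystander on the slab in the row with the jaggery: round steel spice tin with lid, 55 mm across, 47 mm tall over its knob. Origin under its middle.
- mug: Bystander: orange plastic mug, 80 mm across, 95 mm tall, at the back left of the slab. Origin under its middle.
- scoop: Bystander: aluminium scoop, about 180 mm long, 56 mm wide, 30 mm tall, lying along the slab behind the row, at least 150 mm behind the slab's front edge. Origin about midway along it, at its underside; x along the handle.
- plate: Bystander: steel plate, 200 mm across, 22 mm tall, on the platform to the left of the slab. Origin under its middle.
- pot: Bystander: black ceramic pot with lid, about 155 mm across (200 mm over its ears), 140 mm tall, on the platform to the right of the slab. Origin under its middle.
Mind the look-alikes: they are no part of the job. Leave any green or purple look-alike of the part that bears jaggery3_c alone.

How it is judged:
By the outcome, as a careful person would: the job done as asked, in the order asked, and still so for the second after the job is handed in, with the robot touching nothing.
It also fails if it takes over 58 s, if anything falls off the work surface, if the arm or the gripper's body presses on something with over 40 N, if the wrist force passes 120 N, or if a joint passes its speed limit or range.

### The arm

A 6-joint arm with a two-finger parallel gripper is mounted at the origin on the work surface. World frame = base frame: x ahead of the robot, y to its left, z up, the work surface at z = 0. Lengths are in m, angles in rad, forces in N, time in s.
With the tool pointing down it reaches from about 0.35 to 0.975 m from the base axis. Payload 4.9 kg.
Tool frame: the origin (TCP) lies at the very end of the fingers, on their centre line; the grasp point (between the pads) lies 19 mm behind it; z points along the fingers, x is the direction in which the jaws open and shut, and the axes are right-handed (so a half turn about z gives the same grasp; the last joint's range is limited). The gripper opens to 85 mm and grips with 20 to 120 N. Pads are 22 mm wide; open, the fingers measure 114 mm over their backs; the gripper's body (76 mm by 85 mm) begins 54 mm behind the grasp point. The pads swing forward as they close: fully open they stand 13 mm farther back than shut.
Start: joints at [1.14, 0.053, 1.613, -0, 1.476, -0.119], TCP at [0.192, 0.595, 0.231] pointing down, gripper open.
Joint ranges: [-3.01, 3.01], [-1.01, 2.22], [0.06, 2.58], [-1.02, 4.17], [0.09, 2.62], [-3.14, 3.14]. Speed limits (rad/s): [2.57, 2.57, 3.14, 3.14, 3.14, 3.14].

### API

Orientations are given as a rotation vector (axis times angle).
In Python, from station import readout, viewer, ctrl, nets gives the robot as it stands. The module is installed in compiled form; this text tells all that it offers.
- The arm moves only by the tool step_arm, never from a script. Its argument "moves" is a list that holds one entry, the list of rows, each a list of 4 numbers: the shift along the world's x, y, z in cm, then the turn about the world's z in rad. In form: [[[dx, dy, dz, yaw], ...]]. A call has 1 to 10 rows; each row shifts and turns the commanded pose from where the row before left it; what a row does not reach is not made up. A row lasts 1/12 s, in which the tool goes at most 41.7 mm and 7.16 degrees, less where a joint would pass 70% of its speed; a pose out of reach is approached as far as the arm can. A call is refused whole if a number of a shift passes 4.17 or a number of a turn 0.125, either way. A call with a gripper value outside its range is refused whole. "grip" is the closure, from 0 (fully open) to 1 (shut), set as the call begins (left out, the last holds). The fingers move at their own pace and stop on an object; "squeeze" is the grip in N (left out, the last holds). Time passes only in rows, so rows that do not move let the fingers close. It gives the time, the measured TCP pose, the force and the opening at its end, in the units of the state.
- readout.get_obs(): the state, without advancing time (a new reading comes with each control period).
- viewer.get_image(name): name is "scene" or "side" or "wrist"; returns the picture (400x640x3 uint8, blue, green, red); there is no depth.
- viewer.calibration(name): a dict with "camera_matrix" (3x3 intrinsics, pixels), "R" (3x3) and "t" (3): a world point X has camera coordinates R X + t. Camera axes: x right, y down, z forward; pixel columns grow to the right and rows downward; lengths in m; the calibration is good to about 2 mm. A picture is of the moment at which its call begins: read the wrist's pose just before it. calibration takes no time and is no camera call; for the wrist camera it gives the pose at the moment of the call.
- ctrl.finish_job(): hands the job in, once; it reports no verdict.
Trained networks look in the newest picture that a camera, given by its name, has taken for a name from the list of things; names that differ only in an ending like _2 or _b are one class to them, and where a whole thing is asked for, a point or a joint stands for the part that bears it (a point fixed in the world has none). Each returns a list of dicts, best first, with "confidence" (0 to 1); they miss things now and then, are a little off and sometimes report something else, mostly with a low value. They report only what shows in the picture. A call takes as long as a camera call. They do not tell look-alikes from the thing itself.
- nets.masks_of(camera, thing): "region" (400x640 bool, what is visible of it) and "box" ([left, top, right, bottom] in pixels, round what is visible of it).
- nets.pinpoint(camera, thing): "at" ([column, row] in pixels: a listed point, or the origin of a listed thing).
The state is a dict: "t": time; "q": joint angles; "dq": joint speeds; "effort": joint torques, N m; "tool_pos": TCP position; "tool_rot": TCP orientation; "contact_force": force on the tool from outside, world axes, zero at the start; "wrist_torque": the same for the moment, N m; "opening": finger opening in m.
Only numpy, scipy, OpenCV 4.12 (cv2) and the standard library are available. Lean on these libraries where they do the work, as an engineer would, in place of code of your own. Each camera call takes 0.05 s, during which the arm holds its last target. There are 200 camera calls.

## Working session

There is one attempt and no reset: what is moved stays moved. The work goes in short steps, Python scripts to look and compute and a tool call to move; the robot and the scene stay as the last step left them, time stands still between calls to the robot, and variables do not carry over. Pictures are saved under pics/ and viewed, about 8 in all and at most 12, crops included, and the job is handed in when it is done.

Besides the shell and the picture viewer there is one more tool, called after "Emit:" as a command line: name --argument value ..., lists and objects as JSON in quotes. step_arm: Moves the arm, as the interface text tells. Its arguments: {"type":"object","properties":{"moves":{"type":"array","items":{"type":"array","items":{"type":"array","items":{"type":"number"}}}},"grip":{"type":"number"},"squeeze":{"type":"number"}},"required":["moves"]}

```bash
mkdir -p pics
cat > h.py <<'E'
import numpy as np, cv2
from station import readout, viewer, ctrl, nets
def ray(c,px,z):
    K=np.array(c["camera_matrix"]);R=np.array(c["R"]);t=np.array(c["t"]).ravel()
    d=R.T@np.linalg.inv(K)@np.array([px[0],px[1],1.]);o=-R.T@t
    return o+d*(z-o[2])/d[2]
def proj(c,X):
    K=np.array(c["camera_matrix"]);p=K@(np.array(c["R"])@np.array(X)+np.array(c["t"]).ravel());return p[:2]/p[2]
E
python3 - <<'E'
from h import *
Z=dict(slab_edge=.118,tray_front=.035,tray_in=.018,jaggery1_c=.129,katori=.118,tin=.118,mug=.118,scoop=.118,plate=.098,pot=.098,platform=0)
for n in("scene","side"):
    im=viewer.get_image(n);cv2.imwrite(f"pics/{n}0.png",im);c=viewer.calibration(n)
    print(n,"cam at",(-np.array(c["R"]).T@np.array(c["t"]).ravel()).round(3))
    for k,z in Z.items():
        for d in nets.pinpoint(n,k)[:6]:
            print(k,round(d["confidence"],2),np.round(d["at"]),ray(c,d["at"],z).round(4))
print(readout.get_obs())
E
```

```text
scene cam at [1.066 0.38  0.665]
slab_edge 0.86 [303. 194.] [ 0.5557 -0.0123  0.118 ]
tray_front 0.59 [334. 193.] [ 0.4282 -0.0084  0.035 ]
tray_front 0.4 [419. 313.] [0.6321 0.315  0.035 ]
tray_in 0.7 [267. 189.] [ 0.4989 -0.1788  0.018 ]
jaggery1_c 0.69 [266. 188.] [ 0.5944 -0.0864  0.129 ]
katori 0.75 [317. 219.] [0.6031 0.058  0.118 ]
katori 0.35 [302. 193.] [ 0.5526 -0.0176  0.118 ]
tin 0.6 [287. 202.] [ 0.5968 -0.0267  0.118 ]
mug 0.69 [277. 298.] [0.8006 0.1129 0.118 ]
scoop 0.58 [196. 221.] [ 0.7503 -0.1453  0.118 ]
plate 0.91 [420. 313.] [0.6738 0.3223 0.098 ]
pot 0.77 [183. 169.] [ 0.6293 -0.3358  0.098 ]
platform 0.97 [304. 227.] [ 0.5447 -0.0195  0.    ]
side cam at [-0.132 -0.752  1.005]
slab_edge 0.92 [321. 211.] [ 0.5493 -0.0115  0.118 ]
tray_front 0.82 [284. 254.] [ 0.4274 -0.0031  0.035 ]
tray_in 0.78 [319. 238.] [ 0.5488 -0.0073  0.018 ]
tray_in 0.25 [439. 276.] [ 0.6878 -0.3119  0.018 ]
jaggery1_c 0.68 [354. 218.] [ 0.5876 -0.0939  0.129 ]
jaggery1_c 0.57 [281. 254.] [ 0.3685 -0.0728  0.129 ]
katori 0.51 [322. 190.] [0.6105 0.0523 0.118 ]
katori 0.2 [304. 173.] [0.
[... 447 characters left out ...]
tform 0.53 [355. 219.] [ 0.6911 -0.0041  0.    ]
{'t': 1.2, 'q': array([ 1.14000599e+00,  5.26737752e-02,  1.61289123e+00,  6.05768941e-06,
        1.47599277e+00, -1.18987474e-01]), 'dq': array([-0.00094354, -0.00087304,  0.0019689 , -0.00088229,  0.00199505,
        0.0010092 ]), 'effort': array([ 7.82497482e-04, -3.93683839e+01, -3.70465279e+01, -1.24687481e-04,
        2.40858135e-04, -2.32998627e-05]), 'tool_pos': array([0.19171964, 0.59485526, 0.23132509]), 'tool_rot': array([-2.53940694e+00, -1.84956120e+00, -4.31721306e-05]), 'contact_force': array([ 0.02522769, -0.04106604, -0.0306505 ]), 'wrist_torque': array([ 0.00684182,  0.04243148, -0.00655994]), 'opening': 0.08528709584885912}
```

View pics/scene0.png

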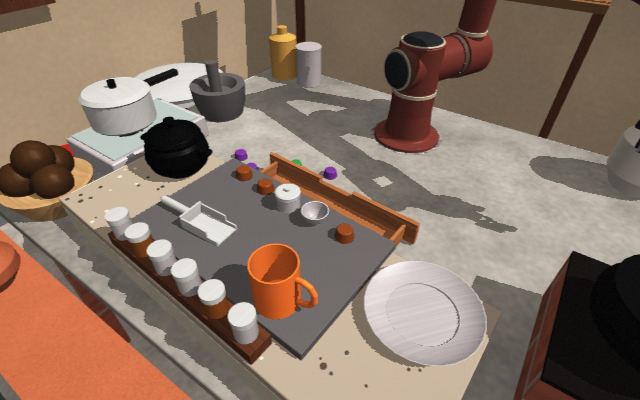

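View pics/side0.png

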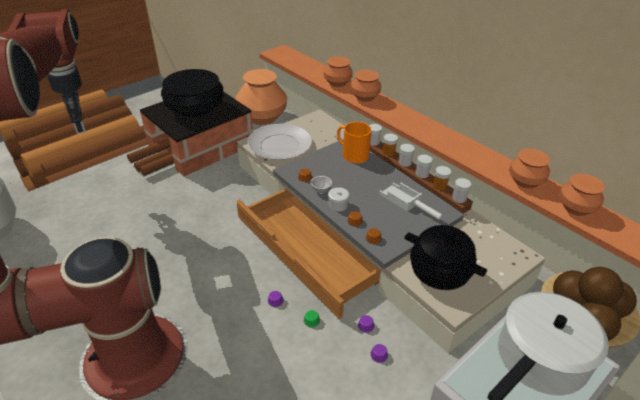

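The row, seen from the left, is jaggery, katori, tin, jaggery, jaggery. In the scene picture the jaggery pieces are at about (345,233), (265,186) and (244,173). In the side picture they are at (305,175), (356,219) and (374,236). The purple and green look-alikes lie on the table in front. Next I refine the positions and the yaw.

Run:
```python
from h import *
G={"scene":[(345,233),(265,186),(244,173)],"side":[(305,175),(356,219),(374,236)]}
for n in G:
    im=viewer.get_image(n);c=viewer.calibration(n)
    hsv=cv2.cvtColor(im,cv2.COLOR_BGR2HSV)
    m=cv2.inRange(hsv,(3,130,40),(16,255,255))
    N,l,s,ce=cv2.connectedComponentsWithStats(m)
    for g in G[n]:
        i=min(range(1,N),key=lambda i:np.hypot(*(ce[i]-g))+(50 if s[i,4]<40 else 0))
        print(n,g,s[i],ce[i].round(1),ray(c,ce[i],.129).round(4))
    for k in("katori","tin","scoop"):
        d=nets.masks_of(n,k)
        if d: ys,xs=np.nonzero(d[0]["region"]);print(k,d[0]["confidence"],d[0]["box"],ray(c,(xs.mean(),ys.mean()),.118+(.015 if k!="tin" else .022)).round(4))
    # slab mask outline: dark gray
    if n=="side":
        cr=im[130:330,220:480];cv2.imwrite("pics/crop.png",cv2.resize(cr,None,fx=3,fy=3,interpolation=cv2.INTER_CUBIC))
```

```text
scene (345, 233) [335 224  19  20 305] [344.2 233.5] [0.6152 0.1322 0.129 ]
scene (265, 186) [257 178  17  17 229] [264.9 186.5] [ 0.593  -0.0916  0.129 ]
scene (244, 173) [236 165  16  16 213] [243.4 172.7] [ 0.5827 -0.167   0.129 ]
scoop 0.83 [159.6, 197.8, 238.0, 248.4] [ 0.751  -0.1188  0.133 ]
side (305, 175) [298 169  13  13 133] [304.5 174.9] [0.6095 0.1259 0.129 ]
side (356, 219) [348 211  15  15 172] [354.7 218.5] [ 0.5877 -0.0975  0.129 ]
side (374, 236) [366 229  15  15 183] [373.4 236. ] [ 0.5774 -0.1733  0.129 ]
katori 0.61 [310.7, 176.5, 328.3, 192.1] [0.6143 0.0608 0.133 ]
tin 0.93 [332.0, 186.8, 349.6, 214.2] [ 0.5989 -0.024   0.14  ]
scoop 0.82 [382.1, 184.3, 444.6, 218.7] [ 0.7469 -0.1377  0.133 ]
```

View pics/crop.png

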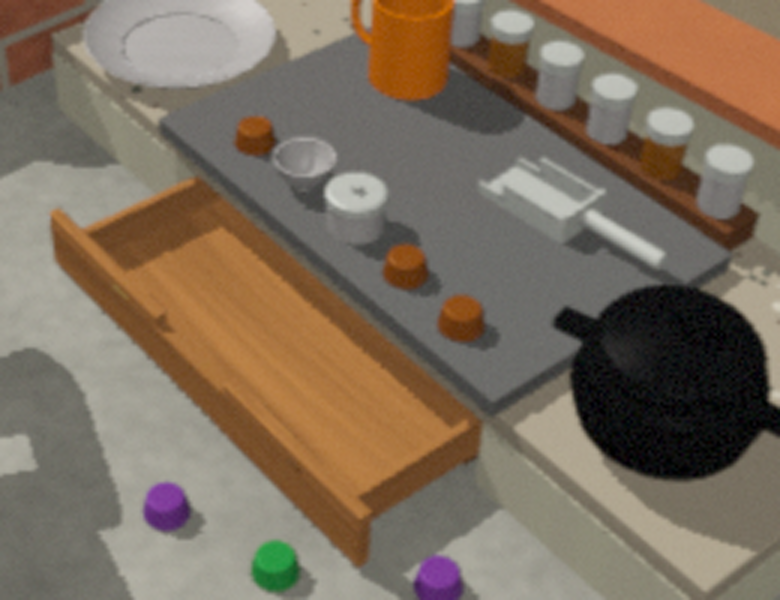

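The crop shows the slab's front corners at about side pixels (274,172) and (383,265). The tray is open in front of the slab, with the look-alikes on the table outside it.

Run:
```python
from h import *
c=viewer.calibration("side");s=viewer.calibration("scene")
a=ray(c,(274.3,172.3),.118);b=ray(c,(383.3,265.3),.118);print(a,b,np.linalg.norm(a-b))
# tray front board top outer corners (crop 52,212)&(362,518), z .068
t1=ray(c,(220+52/3,130+215/3),.068);t2=ray(c,(220+362/3,130+525/3),.068);print("tray",t1,t2,np.linalg.norm(t1-t2))
for p,q in((a,b),(t1,t2)):
    print("psi",np.arctan2(-(p-q)[0],(p-q)[1]))
psi=np.mean([np.arctan2(-(p-q)[0],(p-q)[1]) for p,q in((a,b),(t1,t2))])
o=np.array([.5515,-.012]);R=np.array([[np.cos(psi),-np.sin(psi)],[np.sin(psi),np.cos(psi)]])
for n,P in dict(J1=(.612,.129),J2=(.590,-.0945),J3=(.580,-.170),kat=(.6085,.055),tin=(.6,-.026),mug=(.799,.111),scoop=(.752,-.147),tf=(.428,-.006),mid=(a+b)[:2]/2).items():
    print(n,(R.T@(np.array(P)-o)).round(4))
```

```text
[0.5610638  0.20269782 0.118     ] [ 0.53230167 -0.2497354   0.118     ] 0.45334652807293213
tray [0.43655413 0.21585527 0.068     ] [ 0.40523646 -0.24109452  0.068     ] 0.45802172821523685
psi -0.0634866735509359
psi -0.06842935496803891
J1 [0.0511 0.1447]
J2 [ 0.0439 -0.0798]
J3 [ 0.0389 -0.1558]
kat [0.0525 0.0706]
tin [ 0.0493 -0.0108]
mug [0.2389 0.139 ]
scoop [ 0.209  -0.1215]
tf [-0.1236 -0.0022]
mid [-0.004  -0.0118]
```

Emit:
step_arm --moves '[[[2, -2, 0.5, 0.1], [4, -4, 0.5, 0], [4, -4, 0.5, 0], [4, -4, 0.5, 0], [4, -4, 0.5, 0], [4, -4, 0.5, 0], [4, -4, 0.5, 0], [4, -4, 0, 0], [4, -4, 0, 0], [4, -4, 0, 0]]]' --grip 0.7

```text
t: 2.43
tool_pos: [0.4774, 0.3087, 0.2588]
tool_rot: [2.444, 1.974, 0.002]
contact_force: [0.6, 1.1, 0.0]
opening: 0.0254
```

Emit:
step_arm --moves '[[[2.7, -2.6, 0, 0.07], [2.7, -2.6, 0, 0.075], [2.7, -2.6, 0, 0], [2.7, -2.6, 0, 0], [2.7, -2.6, 0, 0], [2.7, -2.6, 0, 0], [2.8, -2.7, 0, 0], [0, 0, -4, 0], [0, 0, -4, 0], [0, 0, 0, 0]]]'

```text
t: 3.27
tool_pos: [0.6613, 0.126, 0.1678]
tool_rot: [-2.288, -2.137, 0.02]
contact_force: [-2.0, 0.7, -3.8]
opening: 0.0255
```

Emit:
step_arm --moves '[[[0.3, 0, -2, 0], [0, 0, -1.5, 0], [0, 0, -0.5, 0], [0, 0, 0, 0], [0, 0, -0.2, 0], [0, 0, -0.2, 0], [0, 0, 0, 0]]]'

```text
t: 3.85
tool_pos: [0.6697, 0.1276, 0.1355]
tool_rot: [2.293, 2.145, 0.002]
contact_force: [-0.3, 0.5, -0.1]
opening: 0.0257
```

Run:
```python
from h import *
o=readout.get_obs();print(o["tool_pos"],o["contact_force"])
im=viewer.get_image("wrist");s=viewer.get_image("side")[110:290,230:450]
cv2.imwrite("pics/w1.png",np.hstack([cv2.resize(im,(400,250)),cv2.resize(s,(400,327))[:250]]))
```

```text
[0.66971274 0.12755128 0.13554564] [-0.2561277   0.51734045 -0.09818792]
```

View pics/w1.png

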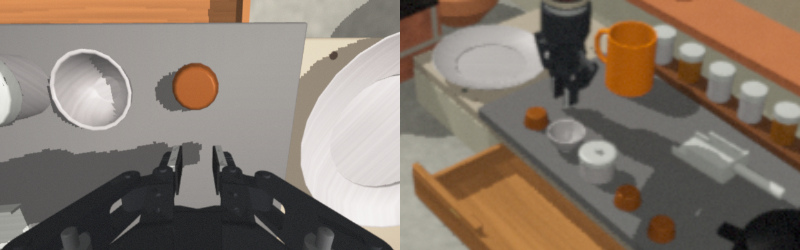

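The wrist view shows the piece at (195,88), centred ahead of the fingers, whose gap is at x≈198. The katori is clear on the left. Lowering next.

Emit:
step_arm --moves '[[[0, 0, -0.6, 0], [0, 0, -0.4, 0], [0, 0, 0, 0], [0, 0, -0.2, 0], [0, 0, 0, 0], [0, 0, 0, 0]]]'

```text
t: 4.45
tool_pos: [0.6691, 0.1273, 0.1221]
tool_rot: [-2.294, -2.146, 0.0]
contact_force: [0.9, 0.2, 0.1]
opening: 0.0255
```

Emit:
step_arm --moves '[[[-0.8, 0.05, 0, 0], [-0.8, 0.05, 0, 0], [-0.8, 0.05, 0, 0], [-0.8, 0.05, 0, 0], [-0.8, 0.05, 0, 0], [-0.8, 0.05, 0, 0], [-0.8, 0.05, 0, 0], [-0.8, 0.05, 0, 0], [-0.8, 0.05, 0, 0], [-0.8, 0.05, 0, 0]]]'

```text
t: 5.28
tool_pos: [0.5884, 0.1324, 0.1224]
tool_rot: [2.294, 2.146, 0.0]
contact_force: [0.9, -0.4, 0.7]
opening: 0.0255
```

Emit:
step_arm --moves '[[[-0.8, 0.05, 0, 0], [-0.8, 0.05, 0, 0], [-0.8, 0.05, 0, 0], [-0.8, 0.05, 0, 0], [-0.8, 0.05, 0, 0], [-0.8, 0.05, 0, 0], [0, 0, 0, 0], [0, 0, 0, 0]]]'

```text
t: 5.95
tool_pos: [0.5409, 0.1354, 0.1223]
tool_rot: [2.294, 2.146, 0.0]
contact_force: [0.5, 0.5, 0.4]
opening: 0.0255
```

Run:
```python
from h import *
o=readout.get_obs();print(o["tool_pos"],o["contact_force"])
im=viewer.get_image("wrist");s=viewer.get_image("side")[130:310,230:450]
cv2.imwrite("pics/w2.png",np.hstack([cv2.resize(im,(400,250)),cv2.resize(s,(400,327))[:250]]))
```

```text
[0.54085254 0.13542506 0.12232721] [0.45090948 0.54978266 0.35884346]
```

View pics/w2.png

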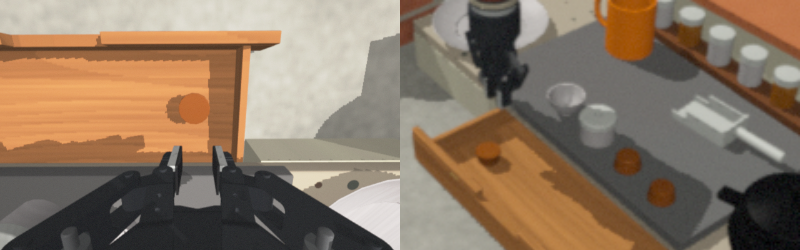

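J1 lies in the tray, at (190,108) in the wrist view. On to J2.

Emit:
step_arm --moves '[[[0, 0, 4, 0], [0, 0, 3.8, 0], [1.2, -2.9, 0, 0], [1.2, -2.9, 0, 0], [1.3, -2.9, 0, 0], [1.3, -2.9, 0, 0], [1.3, -2.9, 0, 0], [1.3, -2.9, 0, 0], [1.3, -2.9, 0, 0], [1.5, -3.0, 0, 0]]]'

```text
t: 6.88
tool_pos: [0.6459, -0.0993, 0.2003]
tool_rot: [2.295, 2.146, 0.0]
contact_force: [0.5, 1.0, 0.1]
opening: 0.0258
```

Emit:
step_arm --moves '[[[0, 0, 0, 0], [0, 0, 0, 0], [0, 0, -3.5, 0], [0, 0, 0, 0], [0, 0, 0, 0]]]'

```text
t: 7.3
tool_pos: [0.6431, -0.0961, 0.1626]
tool_rot: [-2.289, -2.143, 0.005]
contact_force: [-0.1, 0.3, 0.1]
opening: 0.0255
```

Run:
```python
from h import *
o=readout.get_obs();print(o["tool_pos"],o["contact_force"])
im=viewer.get_image("wrist");cv2.imwrite("pics/w3.png",im);c=viewer.calibration("wrist")
m=cv2.inRange(cv2.cvtColor(im,cv2.COLOR_BGR2HSV),(3,160,40),(13,255,255))
N,l,s,ce=cv2.connectedComponentsWithStats(m)
for i in range(1,N):
    if s[i,4]>400:print(s[i],ce[i].round(),ray(c,ce[i],.129).round(4))
```

```text
[ 0.64314839 -0.09610526  0.16255682] [-0.1346707   0.26546229  0.09698725]
[ 150  105   72   63 3561] [186. 137.] [ 0.5818 -0.1698  0.129 ]
[ 282  114   61   61 2932] [312. 144.] [ 0.5911 -0.0948  0.129 ]
[ 568  349   72   51 1876] [612. 369.] [0.7743 0.1208 0.129 ]
```

View pics/w3.png

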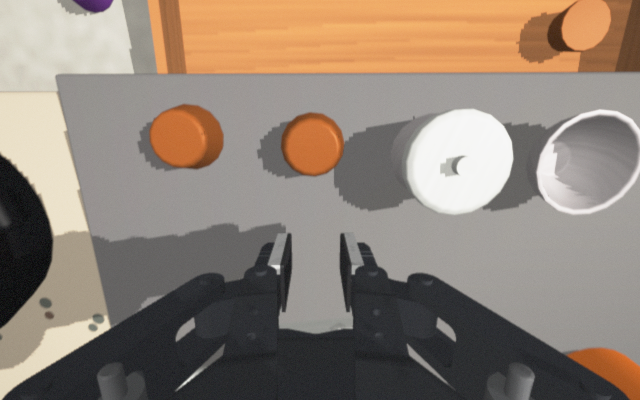

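J2 is at (312,144), well centred before the fingers, and the tin is clear at (460,160). Lower and sweep.

Emit:
step_arm --moves '[[[0.1, -0.2, -2, 0], [0, 0, -1.3, 0], [0, 0, -0.7, 0], [0, 0, 0, 0], [0, 0, 0, 0], [-0.8, 0.05, 0, 0], [-0.8, 0.05, 0, 0], [-0.8, 0.05, 0, 0], [-0.8, 0.05, 0, 0], [-0.8, 0.05, 0, 0]]]'

```text
t: 8.18
tool_pos: [0.6054, -0.0971, 0.1258]
tool_rot: [2.294, 2.145, 0.001]
contact_force: [0.6, -0.3, 0.8]
opening: 0.0259
```

Emit:
step_arm --moves '[[[-0.8, 0.05, 0, 0], [-0.8, 0.05, 0, 0], [-0.8, 0.05, 0, 0], [-0.8, 0.05, 0, 0], [-0.8, 0.05, 0, 0], [-0.8, 0.05, 0, 0], [-0.8, 0.05, 0, 0], [-0.8, 0.05, 0, 0], [-0.8, 0.05, 0, 0], [-0.8, 0.05, 0, 0]]]'

```text
t: 9.02
tool_pos: [0.5252, -0.092, 0.1251]
tool_rot: [-2.294, -2.146, 0.0]
contact_force: [0.4, 0.4, 0.5]
opening: 0.0258
```

Emit:
step_arm --moves '[[[0, 0, 0, 0], [0, 0, 0, 0], [0, 0, 0, 0]]]'

```text
t: 9.27
tool_pos: [0.5264, -0.0922, 0.1255]
tool_rot: [2.294, 2.146, 0.0]
contact_force: [-0.0, -0.3, -0.0]
opening: 0.0256
```

Run:
```python
from h import *
o=readout.get_obs();print(o["tool_pos"],o["contact_force"])
im=viewer.get_image("wrist");s=viewer.get_image("side")[130:310,230:450]
cv2.imwrite("pics/w4.png",np.hstack([cv2.resize(im,(400,250)),cv2.resize(s,(400,327))[:250]]))
```

```text
[ 0.52639965 -0.09220048  0.12550172] [-0.01529085 -0.34181771 -0.00211624]
```

View pics/w4.png

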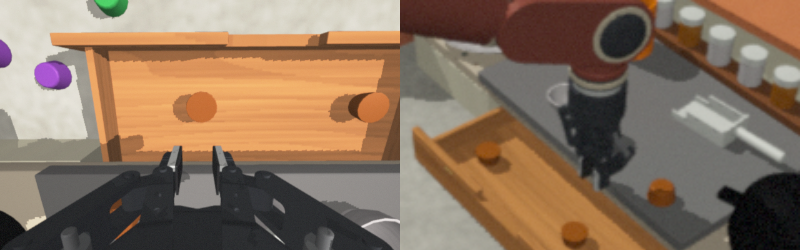

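J1 and J2 are both in the tray. Before J3, I check clearance to the pot's ear.

Run:
```python
from h import *
c=viewer.calibration("side")
for px in((405,237),(412,243),(486,272)):
    for z in(.16,.2): print(px,z,ray(c,px,z).round(3))
```

```text
(405, 237) 0.16 [ 0.607 -0.245  0.16 ]
(405, 237) 0.2 [ 0.572 -0.269  0.2  ]
(412, 243) 0.16 [ 0.604 -0.27   0.16 ]
(412, 243) 0.2 [ 0.569 -0.292  0.2  ]
(486, 272) 0.16 [ 0.658 -0.437  0.16 ]
(486, 272) 0.2 [ 0.621 -0.452  0.2  ]
```

Emit:
step_arm --moves '[[[0, 0, 4, 0], [0, 0, 3.5, 0], [1.9, -1.4, 0, 0], [1.9, -1.4, 0, 0], [1.9, -1.4, 0, 0], [1.9, -1.4, 0, 0], [1.9, -1.4, 0, 0], [1.6, -1.4, 0, 0], [0, 0, 0, 0], [0, 0, 0, 0]]]'

```text
t: 10.2
tool_pos: [0.6377, -0.1766, 0.1997]
tool_rot: [-2.294, -2.145, 0.0]
contact_force: [-0.2, 0.2, 0.6]
opening: 0.0256
```

Emit:
step_arm --moves '[[[0, 0.25, -3, 0], [0, 0, -3, 0], [0, 0, -1, 0], [0, 0, -0.6, 0], [0, 0, 0, 0], [0, 0, 0, 0]]]'

```text
t: 10.7
tool_pos: [0.6377, -0.1736, 0.1256]
tool_rot: [2.293, 2.145, 0.001]
contact_force: [-0.5, -0.1, -0.0]
opening: 0.0256
```

Emit:
step_arm --moves '[[[-0.8, 0.07, 0, 0], [-0.8, 0.07, 0, 0], [-0.8, 0.08, 0, 0], [-0.8, 0.08, 0, 0], [-0.8, 0.08, 0, 0], [-0.8, 0.08, 0, 0], [-0.8, 0.08, 0, 0], [-0.8, 0.08, 0, 0], [-0.8, 0.08, 0, 0], [-0.8, 0.08, 0, 0]]]'

```text
t: 11.53
tool_pos: [0.5565, -0.1658, 0.1245]
tool_rot: [2.294, 2.146, 0.0]
contact_force: [0.8, -0.2, 0.6]
opening: 0.0256
```

Emit:
step_arm --moves '[[[-0.8, 0.08, 0, 0], [-0.8, 0.08, 0, 0], [-0.8, 0.08, 0, 0], [-0.8, 0.08, 0, 0], [-0.5, 0, 0, 0], [0, 0, 0, 0], [0, 0, 0, 0]]]'

```text
t: 12.12
tool_pos: [0.52, -0.1627, 0.1244]
tool_rot: [2.294, 2.145, 0.0]
contact_force: [0.4, -1.0, -0.4]
opening: 0.0257
```

Run:
```python
from h import *
o=readout.get_obs();print(o["tool_pos"],o["contact_force"])
im=viewer.get_image("wrist");s=viewer.get_image("side")[130:310,230:450]
cv2.imwrite("pics/w5.png",np.hstack([cv2.resize(im,(400,250)),cv2.resize(s,(400,327))[:250]]))
```

```text
[ 0.52004105 -0.16270671  0.12439516] [ 0.40176038 -0.98372226 -0.35349652]
```

View pics/w5.png

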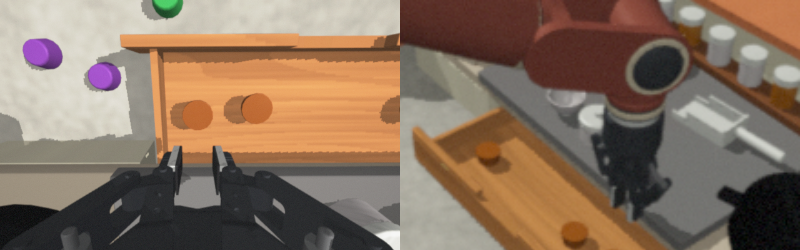

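All three pieces are in the tray. In the wrist view J3 is at (197,114), J2 at (256,107) and J1 at the right edge. Now to the tray front, left of the finger cut-out, with the fingers shut.

Emit:
step_arm --moves '[[[0, 0, 4, 0], [0, 0, 3.6, 0], [-1.5, 2.9, 0, 0], [-1.6, 2.9, 0, 0], [-1.6, 3, 0, 0], [-1.6, 3, 0, 0], [-1.6, 3, 0, 0], [-1.6, 3, 0, 0], [-1.6, 3, 0, 0], [-1.6, 2.9, 0, 0]]]' --grip 1

```text
t: 13.05
tool_pos: [0.3926, 0.0757, 0.2006]
tool_rot: [2.294, 2.145, 0.001]
contact_force: [-0.1, 0.0, -0.1]
opening: -0.0003
```

Emit:
step_arm --moves '[[[0, 0, 0, 0], [0, 0, 0, 0], [0, 0, -4, 0], [0, 0, -4, 0], [0, 0, -2, 0], [0, 0, 0, 0], [0, 0, 0, 0]]]'

```text
t: 13.63
tool_pos: [0.3929, 0.0736, 0.0996]
tool_rot: [-2.295, -2.143, 0.003]
contact_force: [0.3, -0.0, 1.1]
opening: 0.0
```

Run:
```python
from h import *
o=readout.get_obs();print(o["tool_pos"],o["contact_force"],o["opening"])
im=viewer.get_image("wrist");s=viewer.get_image("side")[150:330,210:430]
cv2.imwrite("pics/w6.png",np.hstack([cv2.resize(im,(400,250)),cv2.resize(s,(400,327))[:250]]))
```

```text
[0.39294085 0.07363828 0.09963761] [ 0.31877461 -0.01096987  1.08986336] 2.8912961268781978e-05
```

View pics/w6.png

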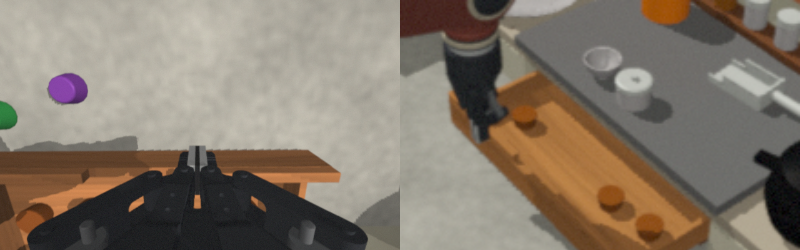

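The three pieces are visible in the tray. The fingers stand just in front of the board, with about 19 mm computed clearance. I back off slightly more and go down.

Emit:
step_arm --moves '[[[-0.8, 0, 0, 0], [0, 0, -2, 0], [0, 0, -1.5, 0], [0, 0, -1.0, 0], [0, 0, 0, 0], [0, 0, 0, 0]]]'

```text
t: 14.23
tool_pos: [0.386, 0.0742, 0.0564]
tool_rot: [2.294, 2.145, 0.001]
contact_force: [0.2, -0.4, -0.4]
opening: 0.0002
```

Emit:
step_arm --moves '[[[0.8, -0.05, 0, 0], [0.8, -0.05, 0, 0], [0.8, -0.05, 0, 0], [0.8, -0.05, 0, 0], [0.8, -0.05, 0, 0], [0.8, -0.05, 0, 0], [0.8, -0.05, 0, 0]]]'

```text
t: 14.82
tool_pos: [0.4417, 0.0709, 0.0552]
tool_rot: [-2.294, -2.145, 0.001]
contact_force: [-2.6, 0.2, 1.8]
opening: 0.0002
```

Emit:
step_arm --moves '[[[0.8, -0.05, 0, 0], [0.8, -0.05, 0, 0], [0.8, -0.05, 0, 0], [0.8, -0.05, 0, 0], [0.8, -0.05, 0, 0], [0.8, -0.05, 0, 0], [0.8, -0.05, 0, 0], [0.8, -0.05, 0, 0], [0.8, -0.05, 0, 0], [0.8, -0.05, 0, 0]]]'

```text
t: 15.65
tool_pos: [0.5219, 0.0659, 0.0552]
tool_rot: [-2.294, -2.146, 0.0]
contact_force: [-2.7, 1.3, 0.9]
opening: -0.0002
```

Emit:
step_arm --moves '[[[0.3, -0.02, 0, 0], [0.3, -0.02, 0, 0], [0.3, -0.02, 0, 0], [0.2, 0, 0, 0], [0, 0, 0, 0]]]'

```text
t: 16.07
tool_pos: [0.5328, 0.065, 0.0554]
tool_rot: [2.294, 2.145, 0.001]
contact_force: [0.2, -0.4, -0.2]
opening: 0.0
```

Emit:
step_arm --moves '[[[0.2, -0.01, 0, 0], [0.2, -0.01, 0, 0], [0.1, -0.01, 0, 0], [0.1, 0, 0, 0]]]'

```text
t: 16.4
tool_pos: [0.5382, 0.0648, 0.0553]
tool_rot: [2.294, 2.146, -0.001]
contact_force: [-2.7, -0.4, 0.7]
opening: 0.0
```

Emit:
step_arm --moves '[[[0.15, -0.01, 0, 0], [0.15, -0.01, 0, 0]]]'

```text
t: 16.57
tool_pos: [0.5412, 0.0646, 0.0553]
tool_rot: [2.294, 2.146, -0.0]
contact_force: [-2.6, -0.8, 0.4]
opening: 0.0
```

Emit:
step_arm --moves '[[[0.15, -0.01, 0, 0], [0.15, -0.01, 0, 0]]]'

```text
t: 16.73
tool_pos: [0.5416, 0.0647, 0.055]
tool_rot: [-2.29, -2.142, 0.009]
contact_force: [-17.0, -0.2, 11.4]
opening: -0.0003
```

The force jumped to 17 N at x=0.5416, where the stop was expected. Back off, lift away and check.

Emit:
step_arm --moves '[[[-1, 0.05, 0, 0], [-3, 0.2, 0, 0], [-4, 0.2, 0, 0], [-2, 0, 2, 0], [0, 0, 4, 0], [0, 0, 4, 0], [-1, 2, 3, 0], [-1, 3, 2, 0], [-1, 3, 0, 0], [0, 0, 0, 0]]]'

```text
t: 17.57
tool_pos: [0.4144, 0.153, 0.2081]
tool_rot: [2.288, 2.15, 0.012]
contact_force: [-0.2, 0.1, -0.4]
opening: 0.0001
```

Emit:
step_arm --moves '[[[-0.5, 4, 0, 0], [-0.5, 4, 0, 0], [-0.5, 4, 0, 0], [-0.5, 4, 0, 0], [0, 4, 0, 0], [0, 4, 0, 0], [0, 4, 0, 0], [0, 0, 0, 0], [0, 0, 0, 0]]]'

```text
t: 18.32
tool_pos: [0.394, 0.4304, 0.2041]
tool_rot: [2.291, 2.149, -0.001]
contact_force: [-0.3, -0.4, -0.3]
opening: -0.0002
```

Run:
```python
from h import *
s=viewer.get_image("side");c=viewer.calibration("side")
G={"J":.029,"tray_front":.035,"katori":.118,"tin":.118,"mug":.118,"scoop":.118,"plate":.098,"pot":.098}
for k,z in G.items():
    if k=="J":continue
    for d in nets.pinpoint("side",k)[:1]:print(k,round(d["confidence"],2),ray(c,d["at"],z).round(4))
b=viewer.get_image("scene")
cv2.imwrite("pics/w7.png",np.vstack([cv2.resize(s[130:310,220:480],(780,540))[:330],cv2.resize(b[120:320,150:510],(486,270)).copy() if 0 else np.hstack([cv2.resize(b[140:300,160:460],(500,267)),np.zeros((267,280,3),np.uint8)])]))
```

```text
tray_front 0.66 [ 0.5517 -0.0054  0.035 ]
katori 0.43 [ 0.6013 -0.353   0.118 ]
tin 0.79 [ 0.6048 -0.02    0.118 ]
mug 0.78 [0.805 0.115 0.118]
scoop 0.83 [ 0.7469 -0.1477  0.118 ]
plate 0.89 [0.6806 0.3249 0.098 ]
```

View pics/w7.png

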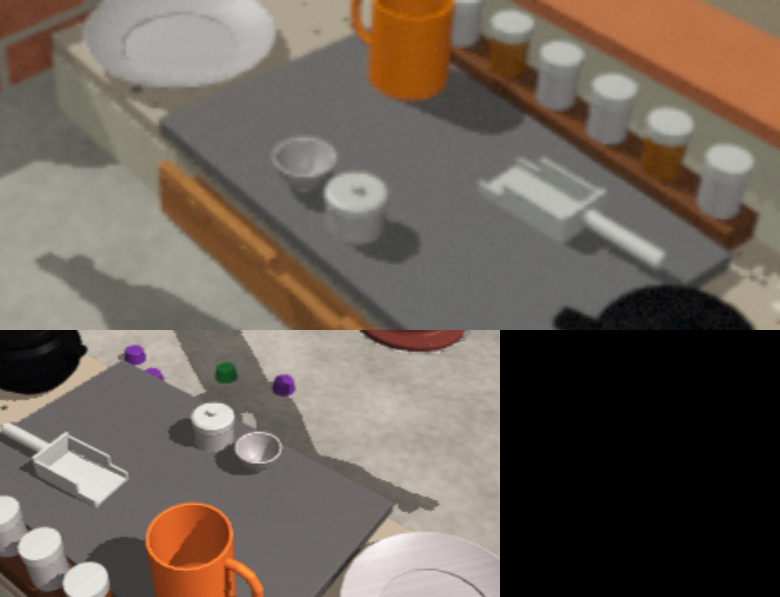

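The tray front now lies against the platform under the slab edge. The katori, tin, mug, scoop and plate stand as before, and the look-alikes are untouched. Handing in.

```bash
python3 -c "
from station import ctrl;print(ctrl.finish_job())"
```

```text
the job is handed in; nothing more can be done
None
```

I swept the three jaggery pieces one at a time over the slab's front edge with the fingers. The pictures after the sweeps show all three lying in the tray. I then pushed the tray in with the shut fingers, left of the finger cut-out, and handed in at about 18 s of the 58 s allowed.

- **Tray home:** the push took a steady 2.7 N until it rose to 17 N, where I expected the stop. The last picture shows the tray front up under the slab edge. The network put it at x = 0.552, about 6 mm deeper than I computed for home, which I put down to measuring error.
- **Bystanders:** the katori, tin, mug, scoop and plate look unmoved in the last picture. The tin, mug, scoop and plate also measured within about 8 mm of their starting positions.
- **Failed or missing checks:**
  - The last katori detection was a low-confidence one that landed on the pot, so I relied on the picture instead.
  - The pot was not detected in that check, and only part of it shows in the picture.
  - With the tray closed, the pieces can no longer be seen; I last saw them in it just before the push.

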